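Focus the inspection scope and present the bearing ball

TASK

First turn the focus knob on top of the bench scope until its pointer lines up with the raised index mark on the collar round it. Then pick up the ball tray by its handle, keeping the loose bearing ball in its pocket, and hold it level and still in front of the lens: ball pocket at lens height, centred over the upturned tip of the scope's thin distance rod, handle on the side away from the lens. Finish while still holding the tray there, touching nothing with it; leave the glue tin, tape roll and wax block alone.

Things in the scene. Friction and masses are not known exactly. Their poses are not given: they have to be found in the camera images.
- scope: Bench inspection scope, fixed. Dark base 160 x 110 x 12 mm (x -70 to +90), column, grey housing 110 x 70 x 70 mm, centred on the origin in x and y, 125 to 195 mm above the table; black lens barrel, 56 mm diameter, looking along -x, front 85 mm from the origin, axis 160 mm above the table. Origin: on the table straight below the knob's axis; z up. With the knob it is 229 mm high.
- focus_point (a point): The viewing point on the lens axis, 160 mm above the table and 50 mm in front of the lens; 30 mm straight below it ends the upturned tip of a 8 mm thick steel distance rod that reaches forward from under the lens. Axes as the scope: -x points away from the lens.
- focus_knob (a joint): Angle of the focus knob (rad) about the vertical, growing anticlockwise seen from above; at 0 its pointer points along the scope's -x, as the lens looks. Range -1.9 to 1.9; friction 0.04 N m, no spring: it stays where left. The mark is not at 0 but on the collar; the knob starts 0.4 to 1.5 rad anticlockwise of it, so is turned clockwise.
- knob_grip (a point): Point on the knob's axis 24 mm above the housing top (219 mm above the table), turning with the knob. The knob is a black disc 44 mm across, 8 mm high, with an upright grip bar on it 40 mm long (x), 12 mm wide (y), its top 34 mm above the housing. A white line on the -x half of the bar's top is the pointer: it points along this point's -x.
- index_collar: Fixed flat aluminium collar round the knob, 64 mm outer, 48 mm inner diameter, 4 mm high. A dark raised index mark, 9 x 3 x 2 mm, lies on it towards its own -x, up to 0.3 rad either way from the scope's -x. Origin: on the knob's axis at the housing top. Pointer on the mark means that the knob's x and the collar's x point the same way.
- ball_tray: Loose dark steel tray plate 120 (x) x 60 (y) x 4 mm, 0.17 to 0.29 kg, with an upright black handle bar in the middle, 32 mm long (along x), 14 mm thick (along y), its top 75 mm above the underside; a round ball pocket near its +x end; a plain 34 mm square pad 3 mm high near its -x end. Origin: centre of the underside, z up.
- tray_handle (a point): Good grip point on the tray's handle, 56 mm above the tray's underside, 19 mm below the handle's top, over the middle of the tray. Axes as the tray.
- pocket (a point): Centre of the ball pocket, at the height of the resting ball's centre: 40 mm along the tray's +x from its origin, 14 mm above the underside. The pocket is 32 mm wide inside with a flat floor 4 mm above the underside and a rim only 3 mm high.
- ball_center (a point): Centre of the loose steel bearing ball, 20 mm diameter, 33 g, in the pocket; it can roll about 9 mm to any side of the pocket's centre and leaves over the rim if the tray is tipped or jerked.
- glue_tin: Bystander: tin 68 mm in diameter, 108 mm high, black cap. Origin under its centre.
- tape_1: Bystander: roll of masking tape lying flat, 104 mm diameter, 25 mm high. Origin under its centre.
- wax_block: Bystander: yellow wax block 33 x 51 x 20 mm. Origin under its centre.
Not all that is in view belongs to the job. Leave any purple look-alike of the ball_tray alone.

How it is judged (in metres and radians):
On the way, in this order (a step that is already met when the one before it is completed fails the run):
1. the knob's pointer is on the index mark (within 0.12 rad) while the tray still stands on the table (angle between the x axis of knob_grip and the x axis of index_collar, either way round below 0.12 rad and height (world z) of ball_tray below 0.01 m), for 0.2 s.
2. the tray is lifted clear of the table in the fingers, ball in its pocket (height (world z) of ball_tray above 0.05 m and contact force between ball_tray and the fingers above 1 N and distance between ball_center and pocket below 0.02 m), for 0.2 s.
At the end, for the whole second after the job is handed in: Pointer within 0.12 rad of the mark; tray gripped (over 1 N), clear of the scope, still, level within 0.1 rad, ball in its pocket; pocket centre within 15 mm sideways and 12 mm in height of the viewing point, the handle at least 20 mm farther from the lens than that point (angle between the x axis of knob_grip and the x axis of index_collar, either way round below 0.12 rad and contact force between ball_tray and the fingers above 1 N and distance between ball_center and pocket below 0.02 m and horizontal distance between pocket and focus_point below 0.015 m and z of pocket in the frame of focus_point between -0.012 and 0.012 m and x of tray_handle in the frame of focus_point below -0.02 m and angle between ball_tray's own z axis and vertical below 0.1 rad and linear speed of ball_tray below 0.02 m/s and angular speed of ball_tray below 0.1 rad/s and contact force between ball_tray and scope below 0.1 N); the arm keeps its last pose, push and grip.
It fails at once if the ball leaves its pocket (not (distance between ball_center and pocket below 0.02 m)).
It fails at once if the glue tin is disturbed (moved over 30 mm) (distance of glue_tin from where it was at the start of the episode above 0.03 m).
It fails at once if the tape roll is disturbed (moved over 30 mm) (distance of tape_1 from where it was at the start of the episode above 0.03 m).
It fails at once if the wax block is disturbed (moved over 30 mm) (distance of wax_block from where it was at the start of the episode above 0.03 m).
It also fails if it takes over 72 s, if anything falls off the work surface, if the arm or the gripper's body presses on something with over 40 N, if the wrist force passes 120 N, or if a joint passes its speed limit or range.

ROBOT

A 6-joint arm with a two-finger parallel gripper is mounted at the origin on a cart in front of the work surface, level with it; the furniture and walls round the work are solid. World frame = base frame: x ahead of the robot, y to its left, z up, the work surface at z = 0. Lengths are in mm, angles in rad, forces in N, time in s.
With the tool pointing down it reaches from about 350 to 850 mm from the base axis. Payload 8.1 kg.
Tool frame: the origin (TCP) lies midway between the tips of the shut fingers; the grasp point (between the pads) lies 19 mm behind it; z points along the fingers, y is the line along which they close (so a half turn about z gives the same grasp; the last joint's range is limited). The gripper opens to 93 mm and grips with 3 to 60 N. Pads are 15 mm wide; open, the fingers measure 128 mm over their backs; the gripper's body (75 mm by 188 mm) begins 65 mm behind the grasp point.
Start: joints at [-1.22, 0.13, 1.488, -0, 1.523, -0.085], TCP at [253.301, -543.915, 218.635] pointing down, gripper open.
Joint ranges: [-2.96, 2.96], [-0.89, 2.26], [0.02, 2.5], [-1.34, 4.48], [0, 2.73], [-2.66, 2.66]. Speed limits (rad/s): [2.39, 2.39, 2.79, 3.14, 3.14, 3.14].

INTERFACE

Orientations are given as a 3x3 rotation matrix whose columns are the frame's x, y, z axes.
In Python, from cell import arm gives the robot as it stands.
- The arm moves only by the shell command python3 -m handwheel 'ROWS' [FORCE]. ROWS is JSON, a list of rows, each an object of numbers: "rx", "ry", "rz": the turn, a rotation vector about the world's x, y, z in rad; "x", "y", "z": the shift along the world's x, y, z in mm; "grip": the opening, from -1 (shut) to 1 (fully open), so that 0 is half open. A call has 1 to 20 rows; each row shifts and turns the commanded pose from where the row before left it; what a row does not reach is not made up. A row lasts 1/10 s, in which the tool goes at most 50 mm and 8.59 degrees, less where a joint would pass 70% of its speed; a pose out of reach is approached as far as the arm can. A call with a gripper value outside its range is refused whole. The fingers move at their own pace and stop on an object; FORCE is the grip in N (left out, the last holds). Time passes only in rows, so rows that do not move let the fingers close. It gives the time, the measured TCP pose, the force, the opening and the grip force at its end, in the units of the state.
- arm.get_state(): the state, without advancing time (a new reading comes with each control period).
- arm.camera(name): name is "side" or "top" or "wrist"; returns a dict with "color" (420x560x3 uint8, red, green, blue), "mtx" (3x3 intrinsics, pixels), "R" (3x3) and "t" (3): a world point X has camera coordinates R X + t. Camera axes: x right, y down, z forward; pixel columns grow to the right and rows downward; lengths in mm; the calibration is good to about 2 mm. A picture is of the moment at which its call begins. There is no depth.
- arm.close_job(): hands the job in; it is judged then, once.
Trained networks look in a picture, given as the dict that the camera call returned (one of the last four; its "shot" number tells which), for a name from the list of things; names that differ only in an ending like _2 or _b are one class to them, and where a whole thing is asked for, a point or a joint stands for the part that bears it (a point fixed in the world has none). Each returns a list of dicts, best first, with "score" (0 to 1); they miss things now and then, are a little off and sometimes report something else, mostly with a low value. They report only what shows in the picture. A call takes as long as a camera call. They do not tell look-alikes from the thing itself.
- arm.silhouettes(picture, query): "region" (420x560 bool, what is visible of it) and "bbox" ([left, top, right, bottom] in pixels, round what is visible of it).
- arm.landmark_of(picture, query): "uv" ([column, row] in pixels: a listed point, or the origin of a listed thing).
The state is a dict: "time_s": time; "joint_positions": joint angles; "joint_vel": joint speeds; "joint_efforts": joint torques, N m; "tool_pos": TCP position; "tool_rot": TCP orientation; "wrist_force": force on the tool from outside, world axes, zero at the start; "moment": the same for the moment, N m; "width": finger opening in mm; "finger_force": force on a finger pad.
Only numpy, scipy, OpenCV 4.12 (cv2) and the standard library are available. Lean on these libraries where they do the work, as an engineer would, in place of code of your own. Each camera call takes 0.05 s, during which the arm holds its last target. There are 200 camera calls.

## Working session

There is one attempt and no reset: what is moved stays moved. The work goes in short steps, Python scripts to look and compute and a shell command to move; the robot and the scene stay as the last step left them, time stands still between calls to the robot, and variables do not carry over. Pictures are saved under pics/ and viewed, at most 10 in all, crops included, and the job is handed in when it is done.

```bash
ls; mkdir -p pics
cat > h.py <<'E'
import numpy as np, cv2
from cell import arm
def ray(p,uv):
    d=np.linalg.inv(p["mtx"])@np.array([uv[0],uv[1],1.]); R=np.array(p["R"]);t=np.array(p["t"])
    return -R.T@t, R.T@d
def atz(p,uv,z):
    c,d=ray(p,uv); return c+d*(z-c[2])/d[2]
def proj(p,X):
    q=np.array(p["mtx"])@(np.array(p["R"])@np.array(X,float)+np.array(p["t"])); return q[:2]/q[2]
def tri(ps,uvs):
    A=np.zeros((3,3));b=np.zeros(3)
    for p,u in zip(ps,uvs):
        c,d=ray(p,u);d/=np.linalg.norm(d);M=np.eye(3)-np.outer(d,d);A+=M;b+=M@c
    return np.linalg.solve(A,b)
def save(p,n): cv2.imwrite("pics/"+n+".png",np.array(p["color"])[:,:,::-1])
E
python3 - <<'E'
from h import *
np.set_printoptions(precision=1,suppress=True)
ps={}
for n in("top","side"):
    p=arm.camera(n);ps[n]=p;save(p,n+"0")
    for q in["scope","focus_point","knob_grip","index_collar","ball_tray","tray_handle","pocket","ball_center","glue_tin","tape_1","wax_block"]:
        print(n,q,[(np.array(r["uv"]),round(r["score"],2)) for r in arm.landmark_of(p,q)[:3]])
a=cv2.imread("pics/top0.png");b=cv2.imread("pics/side0.png")
print(ps["top"]["t"],ps["top"]["R"],ps["side"]["R"])
E
```

```text
pics
top scope [(array([301.6, 179.6]), 0.55), (array([368.5, 245. ]), 0.54)]
top focus_point [(array([294.3, 220.9]), 0.73)]
top knob_grip [(array([307. , 167.2]), 0.75)]
top index_collar [(array([310.2, 173.1]), 0.76)]
top ball_tray [(array([163.3, 224.6]), 0.81), (array([206.3, 230.4]), 0.76), (array([255.8, 260.5]), 0.73)]
top tray_handle [(array([252.8, 264.3]), 0.88), (array([203.4, 229.3]), 0.84), (array([154.6, 224.8]), 0.56)]
top pocket [(array([199.5, 242.9]), 0.95), (array([239. , 263.1]), 0.73)]
top ball_center [(array([158.5, 212.5]), 0.5)]
top glue_tin [(array([381.9, 206.2]), 0.83)]
top tape_1 [(array([232.1, 176.7]), 0.88)]
top wax_block [(array([370.7, 246.3]), 0.7)]
side scope [(array([318.6, 273.7]), 0.8)]
side focus_point [(array([268.8, 217.4]), 0.79)]
side knob_grip [(array([318.1, 199.6]), 0.68)]
side index_collar [(array([320. , 206.4]), 0.38)]
side ball_tray [(array([260.9, 234.1]), 0.82), (array([270.3, 221.6]), 0.74), (array([232.2, 253.8]), 0.6)]
side tray_handle [(array([231.4, 236.8]), 0.67), (array([271.4, 206.2]), 0.62), (array([262.4, 219.4]), 0.62)]
side pocket [(array([251.7, 229.9]), 0.97), (array([232. , 245.8]), 0.94), (array([278. , 219.6]), 0.57)]
side ball_center [(array([280.2, 216. ]), 0.44)]
side glue_tin [(array([296.4, 330. ]), 0.94)]
side tape_1 [(array([318.2, 240.1]), 0.54)]
side wax_block [(array([242.3, 316.6]), 0.53)]
[ -14.7  526.3 1233.1] [[ 0.  -1.   0. ]
 [-1.  -0.  -0.1]
 [ 0.1 -0.  -1. ]] [[ 1.  -0.  -0. ]
 [-0.  -0.3 -0.9]
 [ 0.   0.9 -0.3]]
```

Run:
```python
import cv2
a=cv2.imread("pics/top0.png")[130:310,120:420];b=cv2.imread("pics/side0.png")[150:360,190:390]
cv2.imwrite("pics/topc.png",cv2.resize(a,None,fx=2.66,fy=2.66,interpolation=2))
cv2.imwrite("pics/sidec.png",cv2.resize(b,None,fx=2.8,fy=2.8,interpolation=2))
```

```text
(no output)
```

View pics/topc.png

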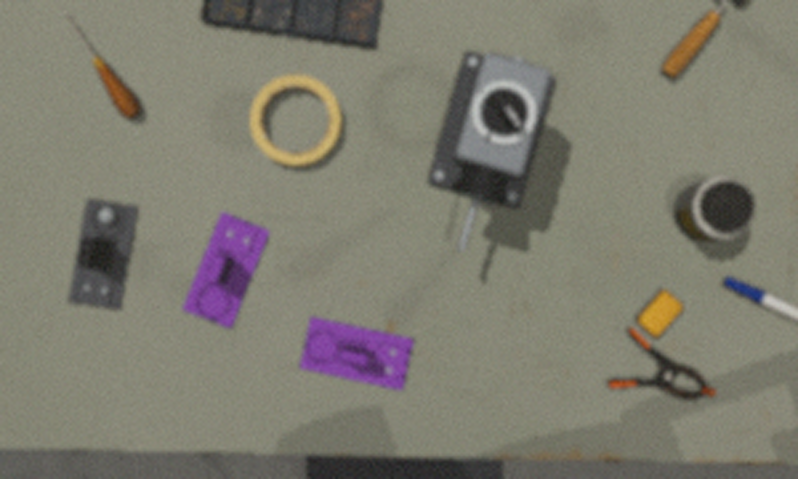

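View pics/sidec.png

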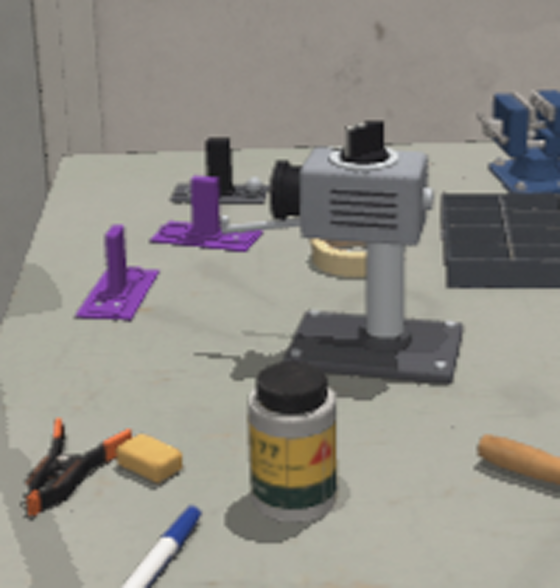

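The dark tray (top, full-frame px about 159,226, ball at 160,210, on its far end) is the real one; the two purple ones are look-alikes. The scope's lens faces the robot, slightly to the left. The pointer points down-right.

Run:
```python
from h import *
np.set_printoptions(precision=1,suppress=True)
t=arm.camera("top");s=arm.camera("side")
T=lambda a,b:tri([t,s],[a,b])
print("knob",T((307,167.2),(318.1,199.6)),atz(t,(307,167.2),219),atz(s,(318.1,199.6),219))
print("focus",T((294.3,220.9),(268.8,217.4)))
print("collar",atz(t,(310.2,173.1),195),atz(s,(320,206.4),195))
print("scope",atz(t,(301.6,179.6),0),atz(s,(318.6,273.7),0))
print("handle",atz(t,(154.6,224.8),56),atz(s,(271.4,206.2),56))
print("ball",atz(t,(158.5,212.5),14),atz(s,(280.2,216),14))
print("tray",atz(t,(163.3,224.6),0),atz(s,(270.3,221.6),0))
print("tape",atz(t,(232.1,176.7),0),"glue",atz(t,(381.9,206.2),0))
w=arm.camera("wrist");st=arm.get_state()
C=-np.array(w["R"]).T@w["t"]
print("wristcam in tool",np.array(st["tool_rot"]).T@(C-st["tool_pos"]),np.array(w["R"])@st["tool_rot"],w["mtx"],st["tool_rot"])
```

```text
knob [626.  -77.5 212.3] [630.5 -77.2 219. ] [ 618.5 -100.2  219. ]
focus [493.8 -50.6 157.3]
collar [619.3 -87.6 195. ] [624.8 -84.  195. ]
scope [628.8 -78.3   0. ] [621.1 -80.    0. ]
handle [480.4 348.9  56. ] [494.7 332.3  56. ]
ball [518.4 350.6  14. ] [524.5 344.   14. ]
tray [482.7 338.6   0. ] [488.8 328.4   0. ]
tape [633.2 134.2   0. ] glue [ 552.4 -324.7    0. ]
wristcam in tool [  76.9    0.  -165.9] [[-0.   1.   0. ]
 [-1.  -0.  -0.3]
 [-0.3 -0.   1. ]] [[318.2   0.  281.1]
 [  0.  318.2 204.1]
 [  0.    0.    1. ]] [[ 0.9  0.4  0. ]
 [ 0.4 -0.9  0. ]
 [ 0.  -0.  -1. ]]
```

```bash
python3 -m handwheel '[{"z":40},{"x":20,"y":25,"z":30},{"x":27,"y":34,"z":20},{"x":27,"y":34,"z":10},{"x":27,"y":34,"z":10},{"x":27,"y":34},{"x":27,"y":34},{"x":27,"y":34},{"x":27,"y":34},{"x":27,"y":34},{"x":27,"y":34},{"x":27,"y":34},{"x":27,"y":34},{"x":27,"y":34},{"x":27,"y":34},{"x":15,"y":15},{}]'
python3 - <<'E'
from h import *
np.set_printoptions(precision=2,suppress=True)
p=arm.camera("wrist");save(p,"w1")
for q,z in(("knob_grip",219),("index_collar",195),("scope",0),("focus_point",160)):
    for r in arm.landmark_of(p,q)[:2]: print(q,np.array(r["uv"]),r["score"],atz(p,r["uv"],z))
a=np.array(p["color"])[:,:,::-1]
cv2.imwrite("pics/w1c.png",cv2.resize(a,(800,600),interpolation=2))
E
```

```text
schema error: expected keys rx, ry, rz, x, y, z, grip
```

View pics/w1c.png

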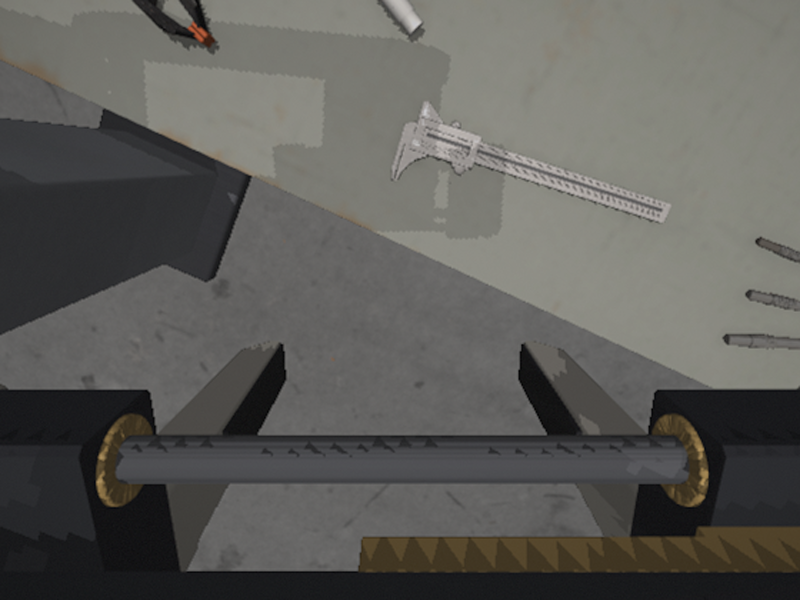

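The move was refused, since every row needs all the keys. The picture only shows the start pose, with the fingers at (280,345) and (520,345).

```bash
python3 -m handwheel '[{"rx":0,"ry":0,"rz":0,"x":0,"y":0,"z":40,"grip":1},{"rx":0,"ry":0,"rz":0,"x":20,"y":25,"z":30,"grip":1},{"rx":0,"ry":0,"rz":0,"x":27,"y":34,"z":20,"grip":1},{"rx":0,"ry":0,"rz":0,"x":27,"y":34,"z":10,"grip":1},{"rx":0,"ry":0,"rz":0,"x":27,"y":34,"z":10,"grip":1},{"rx":0,"ry":0,"rz":0,"x":27,"y":34,"z":0,"grip":1},{"rx":0,"ry":0,"rz":0,"x":27,"y":34,"z":0,"grip":1},{"rx":0,"ry":0,"rz":0,"x":27,"y":34,"z":0,"grip":1},{"rx":0,"ry":0,"rz":0,"x":27,"y":34,"z":0,"grip":1},{"rx":0,"ry":0,"rz":0,"x":27,"y":34,"z":0,"grip":1},{"rx":0,"ry":0,"rz":0,"x":27,"y":34,"z":0,"grip":1},{"rx":0,"ry":0,"rz":0,"x":27,"y":34,"z":0,"grip":1},{"rx":0,"ry":0,"rz":0,"x":27,"y":34,"z":0,"grip":1},{"rx":0,"ry":0,"rz":0,"x":27,"y":34,"z":0,"grip":1},{"rx":0,"ry":0,"rz":0,"x":27,"y":24,"z":0,"grip":1},{"rx":0,"ry":0,"rz":0,"x":0,"y":0,"z":0,"grip":1}]'
python3 - <<'E'
from h import *
np.set_printoptions(precision=2,suppress=True)
p=arm.camera("wrist");save(p,"w2")
for q,z in(("knob_grip",219),("index_collar",195),("scope",0),("focus_point",160)):
    for r in arm.landmark_of(p,q)[:2]: print(q,np.array(r["uv"]),r["score"],atz(p,r["uv"],z))
a=np.array(p["color"])[:,:,::-1]
cv2.imwrite("pics/w2c.png",cv2.resize(a,(800,600),interpolation=2))
E
```

```text
time_s: 3.2
tool_pos: [626.2, -83.1, 327.2]
tool_rot: [[0.905, 0.426, -0.001], [0.426, -0.905, 0.002], [-0.0, -0.002, -1.0]]
wrist_force: [-0.2, 0.0, 0.2]
width: 93.1
finger_force: 0.0
knob_grip [286.7 207. ] 0.96 [624.17 -89.29 219.  ]
scope [284.9 165.6] 0.66 [626.38 -88.69   0.  ]
focus_point [208.3 278.7] 0.61 [490.78 -52.34 160.  ]
```

View pics/w2c.png

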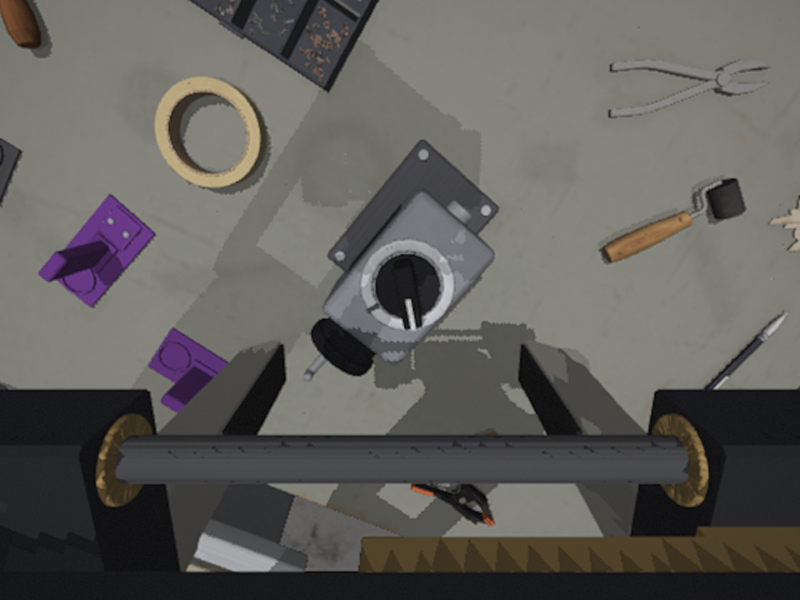

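View: the index mark is at (371,309) on the 800-px crop. The pointer's white line runs from about (406,299) to (412,327), and the knob centre is near (408,287). I'll refine these numerically.

Run:
```python
from h import *
np.set_printoptions(precision=3,suppress=True)
p=arm.camera("wrist");im=np.array(p["color"]).astype(int)
# scope fix: fit collar ring (bright, ring on z=199)
g=im.sum(2)/3
yy,xx=np.mgrid[:420,:560]
W=np.array([[atz(p,(u,v),199)[:2] for u in range(560)] for v in range(150,250)])
G=g[150:250]
best=[]
for cx in np.arange(612,636,1):
  for cy in np.arange(-100,-72,1):
    r=np.hypot(W[...,0]-cx,W[...,1]-cy)
    best.append((G[(r>25)&(r<31)].mean()-G[(r>18)&(r<23)].mean()*.5-G[(r>33)&(r<37)].mean()*.5,cx,cy))
best.sort();print(best[-3:]);_,cx,cy=best[-1]
r=np.hypot(W[...,0]-cx,W[...,1]-cy);a=np.arctan2(W[...,1]-cy,W[...,0]-cx)
for d in np.arange(130,230,3):
    m=(r>25)&(r<31)&(abs(((np.degrees(a)%360)-d))<1.5)
    print(d,int(G[m].min()) if m.any() else None,end=" ")
# white line
W2=np.array([[atz(p,(u,v),229)[:2] for u in range(560)] for v in range(150,250)])
r2=np.hypot(W2[...,0]-cx,W2[...,1]-cy)
m=(r2<19)&(G>130)
q=W2[m]-[cx,cy];print("\nline",m.sum(),q.mean(0));u,s,v=np.linalg.svd(q-q.mean(0));print("dir",v[0],s,"angle",np.degrees(np.arctan2(v[0,1],v[0,0])),"centre ang",np.degrees(np.arctan2(q[:,1].mean(),q[:,0].mean())))
for (u,v) in((371,309),):print("mark",np.degrees(np.arctan2(*(atz(p,(u*.7,v*.7),201)[:2]-[cx,cy])[::-1])),atz(p,(u*.7,v*.7),201))
f=tri([p],[(0,0)]) if 0 else atz(p,(309*.7,376*.7),130);print("rod tip",f)
```

```text
[(np.float64(76.55346854186118), np.int64(624), np.int64(-88)), (np.float64(77.18492942623226), np.int64(625), np.int64(-87)), (np.float64(78.47431220263238), np.int64(624), np.int64(-87))]
130 141 133 125 136 126 139 129 142 117 145 55 148 59 151 61 154 104 157 113 160 126 163 126 166 134 169 125 172 105 175 105 178 130 181 119 184 135 187 145 190 148 193 153 196 162 199 81 202 11 205 16 208 11 211 112 214 178 217 57 220 25 223 21 226 21 229 65 
line 202 [-10.625  -3.905]
dir [ 0.516 -0.856] [131.787  59.917] angle -58.91415864269106 centre ang -159.82094917124425
mark 160.08597717368403 [597.153 -77.274 201.   ]
rod tip [493.997 -58.031 130.   ]
```

Run:
```python
from h import *
a=cv2.imread("pics/w2.png")[165:265,215:355]
a=cv2.resize(a,None,fx=5.7,fy=5.7,interpolation=cv2.INTER_CUBIC);cv2.imwrite("pics/w2d.png",a)
```

```text
(no output)
```

View pics/w2d.png

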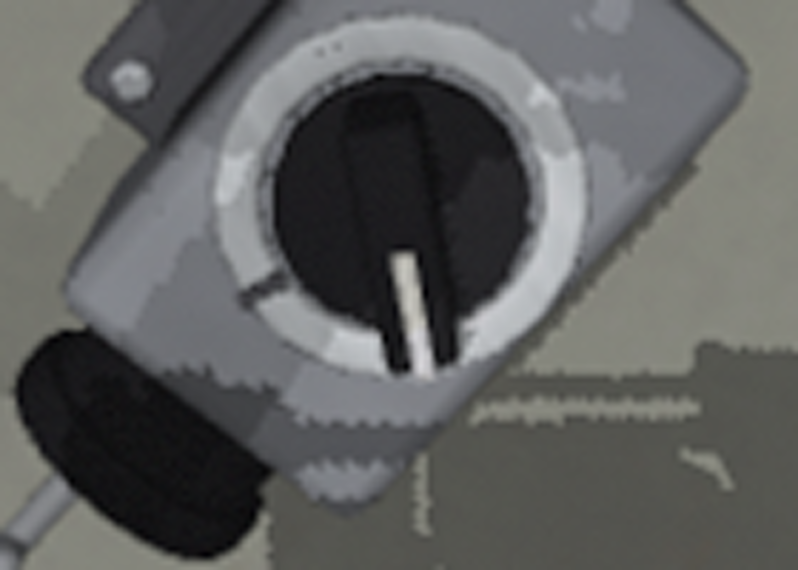

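The mark's centre is at (264,289) on the collar, the collar centre near (402,198), and the pointer line runs from (402,252) to (421,378).

```bash
cat >> h.py <<'E'
def ang(v): return np.degrees(np.arctan2(v[1],v[0]))
E
python3 - <<'E'
from h import *
np.set_printoptions(precision=1,suppress=True)
p=arm.camera("wrist")
F=lambda u,v,z:atz(p,(215+u/5.7,165+v/5.7),z)[:2]
L,R,T,B=F(217,198,199),F(587,198,199),F(402,18,199),F(402,380,199)
print("collar",(L+R)/2,(T+B)/2,np.linalg.norm(L-R))
c=(L+R)/2*.5+(T+B)/4
a,b=F(402,252,229),F(421,378,229)
print("line",a-c,b-c,ang(b-a),"edges",ang(F(395,368,229)-F(345,140,229)),ang(F(458,362,229)-F(420,110,229)), "mid", (F(395,368,229)+F(458,362,229))/2-c)
m=F(264,289,200.5);print("mark",m-c,ang(m-c),ang(F(240,300,201)-F(288,278,201)))
st=arm.get_state();R=np.array(st["tool_rot"]);print("toolx",ang(R[:,0]),c,st["joint_positions"])
tip=atz(p,(215+8/5.7,165+552/5.7),130);print("rod tip",tip,ang(tip[:2]-c))
E
```

```text
collar [622.3 -93.3] [621.3 -93.8] 62.55840357695396
line [-0.1  0.4] [-17.5 -11. ] -146.7128624320056 edges -143.34728642101976 -146.3776289143109 mid [-15.1 -10.9]
mark [-23.6  15. ] 147.64631180886505 140.40284964898368
toolx 24.881427425927384 [621.8 -93.6] [-0.2  0.2  1.2 -0.   1.7  0.9]
rod tip [495.8 -57.5 130. ] 164.03984338847377
```

Run:
```python
from h import *
np.set_printoptions(precision=1,suppress=True)
p=arm.camera("wrist")
for c in((621.8,-93.6),(624.2,-89.3)): print(c,proj(p,(*c,199)),proj(p,(*c,219)))
print("cam",-np.array(p["R"]).T@p["t"])
g=cv2.cvtColor(np.array(p["color"]),cv2.COLOR_RGB2GRAY)
m=(g<50).astype(np.uint8)
n,l,s,c=cv2.connectedComponentsWithStats(m[165:265,215:355]);
for q in("knob_grip","index_collar"):
  for r in arm.silhouettes(p,q)[:1]:
    b=r["bbox"];print(q,r["score"],b)
    ct,_=cv2.findContours(r["region"].astype(np.uint8),0,1);ct=max(ct,key=len);e=cv2.fitEllipse(ct);print(e,atz(p,e[0],199))
# dark knob disc: lower-edge of dark disc, z 203
i=np.argmax(s[1:,4])+1
for k in range(1,n):
    if s[k,4]>300: print(s[k],c[k]+[215,165])
```

```text
(621.8, -93.6) [285.5 200.3] [285.8 206.2]
(624.2, -89.3) [282.6 196.3] [282.7 201.9]
cam [693.5 -55.7 495.1]
knob_grip 0.84 [258.1, 173.9, 304.2, 228.7]
((281.3642272949219, 197.58509826660156), (43.61970138549805, 50.39841842651367), 169.9644317626953) [622.6 -88.8 199. ]
index_collar 0.6 [249.0, 161.3, 315.1, 225.5]
((281.4092712402344, 194.41998291015625), (59.006771087646484, 61.489166259765625), 77.9679946899414) [625.5 -87.5 199. ]
[  44    9   45   51 1545] [280.9 195.4]
[   0   54   45   40 1048] [236.  239.3]
```

Run:
```python
from h import *
np.set_printoptions(precision=1,suppress=True)
p=arm.camera("wrist");save(p,"w3")
old=cv2.imread("pics/w2.png",0)[165:265,215:345];new=cv2.imread("pics/w3.png",0)
r=cv2.matchTemplate(new,old,cv2.TM_CCOEFF_NORMED);_,mx,_,lo=cv2.minMaxLoc(r);print(mx,lo)
dx,dy=lo
F=lambda u,v,z:atz(p,(dx+u/5.7,dy+v/5.7),z)[:2]
L,R,T,B=F(217,198,199),F(587,198,199),F(402,18,199),F(402,380,199)
c=(L+R+T+B)/4;print("collar",c)
a,b=F(402,252,229),F(421,378,229)
print("line",ang(b-a),ang(b-c),a-c,b-c)
m=F(264,289,200.5);print("mark",ang(m-c),ang(F(240,300,201)-F(288,278,201)))
tip=F(8,552,130);print("rod tip",tip,ang(tip-c),np.linalg.norm(tip-c))
print(arm.get_state()["tool_pos"])
```

```text
0.9410751461982727 (212, 161)
collar [624.4 -88.9]
line -146.8084757383312 -147.2403232585491 [-0.3  0. ] [-17.5 -11.3]
mark 147.57895919220428 140.31637013055885
rod tip [499.6 -51.7] 163.43401147702033 130.2848853734934
[624.1 -87.5 328.9]
```

```bash
python3 -m handwheel '[{"rx":0,"ry":0,"rz":0.134,"x":0,"y":-1,"z":0,"grip":1},{"rx":0,"ry":0,"rz":0,"x":0,"y":0,"z":-40,"grip":0.2},{"rx":0,"ry":0,"rz":0,"x":0,"y":0,"z":-40,"grip":0},{"rx":0,"ry":0,"rz":0,"x":0,"y":0,"z":-20,"grip":0},{"rx":0,"ry":0,"rz":0,"x":0,"y":0,"z":-10,"grip":0},{"rx":0,"ry":0,"rz":0,"x":0,"y":0,"z":-7,"grip":0},{"rx":0,"ry":0,"rz":0,"x":0,"y":0,"z":0,"grip":0},{"rx":0,"ry":0,"rz":0,"x":0,"y":0,"z":0,"grip":0},{"rx":0,"ry":0,"rz":0,"x":0,"y":0,"z":0,"grip":0}]' 12; python3 -c "
from h import *
p=arm.camera('wrist');save(p,'w4')
for q,z in(('knob_grip',219),('index_collar',195)):
    for r in arm.landmark_of(p,q)[:1]: print(q,np.array(r['uv']),r['score'],atz(p,r['uv'],z))
cv2.imwrite('pics/w4c.png',cv2.resize(cv2.imread('pics/w4.png'),(800,600)))
print(arm.get_state()['tool_pos'])"
```

```text
time_s: 4.65
tool_pos: [625.1, -88.2, 213.4]
tool_rot: [[0.842, 0.539, 0.003], [0.539, -0.842, -0.001], [0.002, 0.002, -1.0]]
wrist_force: [0.5, -0.1, 0.4]
width: 46.7
finger_force: 0.0
knob_grip [276.7 256.6] 0.81 [624.57260184 -85.58720014 219.        ]
[624.76232864 -88.00748695 212.61844333]
```

View pics/w4c.png

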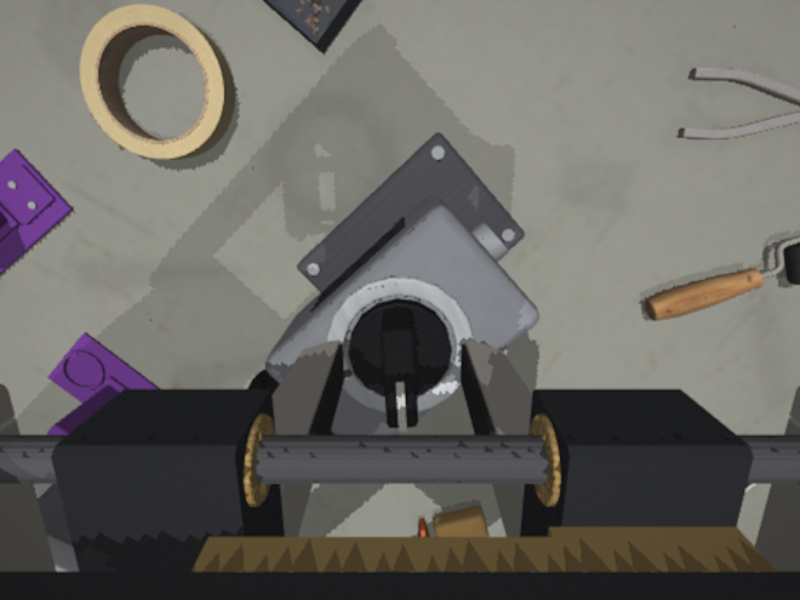

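The bar is midway between the fingers and aligned with them. Next: lower, close and turn.

```bash
python3 -m handwheel '[{"rx":0,"ry":0,"rz":0,"x":0,"y":-1,"z":-5,"grip":-1},{"rx":0,"ry":0,"rz":0,"x":0,"y":0,"z":0,"grip":-1},{"rx":0,"ry":0,"rz":0,"x":0,"y":0,"z":0,"grip":-1},{"rx":0,"ry":0,"rz":0,"x":0,"y":0,"z":0,"grip":-1},{"rx":0,"ry":0,"rz":0,"x":0,"y":0,"z":0,"grip":-1},{"rx":0,"ry":0,"rz":0,"x":0,"y":0,"z":0,"grip":-1}]' 15
```

```text
time_s: 5.4
tool_pos: [623.9, -88.0, 206.6]
tool_rot: [[0.842, 0.54, -0.001], [0.54, -0.842, 0.001], [-0.0, -0.002, -1.0]]
wrist_force: [-2.0, 4.7, 2.3]
width: 11.7
finger_force: 15.0
```

```bash
python3 -m handwheel '[{"rx":0,"ry":0,"rz":-0.1,"x":0,"y":0,"z":0,"grip":-1},{"rx":0,"ry":0,"rz":-0.13,"x":0,"y":0,"z":0,"grip":-1},{"rx":0,"ry":0,"rz":-0.13,"x":0,"y":0,"z":0,"grip":-1},{"rx":0,"ry":0,"rz":-0.13,"x":0,"y":0,"z":0,"grip":-1},{"rx":0,"ry":0,"rz":-0.13,"x":0,"y":0,"z":0,"grip":-1},{"rx":0,"ry":0,"rz":-0.13,"x":0,"y":0,"z":0,"grip":-1},{"rx":0,"ry":0,"rz":-0.13,"x":0,"y":0,"z":0,"grip":-1},{"rx":0,"ry":0,"rz":-0.13,"x":0,"y":0,"z":0,"grip":-1},{"rx":0,"ry":0,"rz":-0.13,"x":0,"y":0,"z":0,"grip":-1},{"rx":0,"ry":0,"rz":0,"x":0,"y":0,"z":0,"grip":-1},{"rx":0,"ry":0,"rz":0,"x":0,"y":0,"z":0,"grip":-1},{"rx":0,"ry":0,"rz":0,"x":0,"y":0,"z":0,"grip":-1}]' 15
```

```text
time_s: 6.6
tool_pos: [624.0, -87.6, 206.6]
tool_rot: [[0.842, -0.539, -0.001], [-0.539, -0.842, 0.002], [-0.002, -0.001, -1.0]]
wrist_force: [-2.6, 5.4, 1.5]
width: 11.9
finger_force: 15.0
```

```bash
python3 -m handwheel '[{"rx":0,"ry":0,"rz":0,"x":0,"y":0,"z":0,"grip":0},{"rx":0,"ry":0,"rz":0,"x":0,"y":0,"z":0,"grip":0},{"rx":0,"ry":0,"rz":0,"x":0,"y":0,"z":0,"grip":0},{"rx":0,"ry":0,"rz":0,"x":0,"y":0,"z":30,"grip":0},{"rx":0,"ry":0,"rz":0,"x":0,"y":0,"z":40,"grip":0},{"rx":0,"ry":0,"rz":0,"x":0,"y":0,"z":30,"grip":0},{"rx":0,"ry":0,"rz":0,"x":0,"y":0,"z":0,"grip":0},{"rx":0,"ry":0,"rz":0,"x":0,"y":0,"z":0,"grip":0},{"rx":0,"ry":0,"rz":0,"x":0,"y":0,"z":0,"grip":0},{"rx":0,"ry":0,"rz":0,"x":0,"y":0,"z":0,"grip":0}]' 15; python3 -c "
from h import *
p=arm.camera('wrist');save(p,'w5');import pickle;pickle.dump(p,open('w5.pkl','wb'))
u,v=proj(p,(624.4,-88.9,205)).astype(int);print(u,v,arm.get_state()['tool_pos'])
a=cv2.imread('pics/w5.png')[v-50:v+50,u-70:u+70]
cv2.imwrite('pics/w5c.png',cv2.resize(a,None,fx=5.7,fy=5.7,interpolation=2))"
```

```text
time_s: 7.6
tool_pos: [623.6, -88.8, 304.6]
tool_rot: [[0.842, -0.54, -0.003], [-0.54, -0.842, 0.001], [-0.003, 0.001, -1.0]]
wrist_force: [-0.2, 0.6, -0.2]
width: 46.5
finger_force: 0.0
280 203 [623.62113515 -88.84916409 304.72985747]
```

View pics/w5c.png

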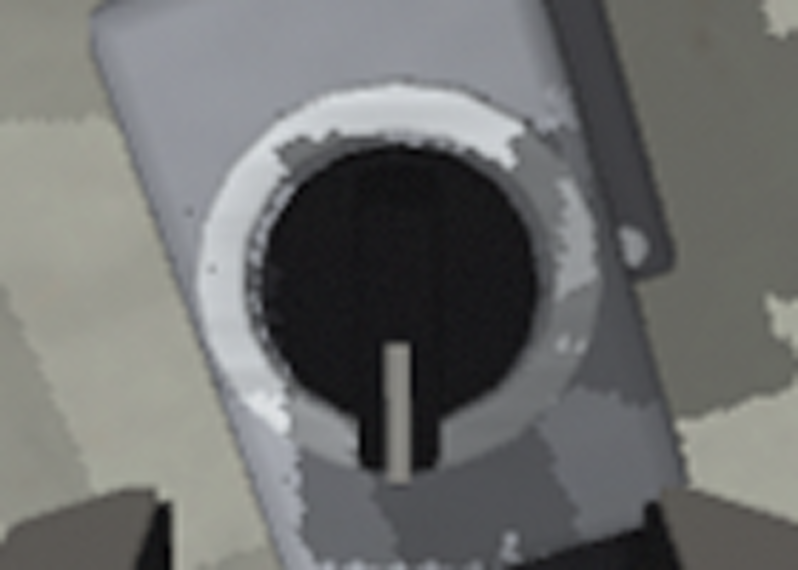

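The pointer lies along the tool axis and the mark is hidden under the bar's outer end. I'll move the camera to the pointer side to see it.

```bash
python3 -m handwheel '[{"rx":0,"ry":0,"rz":0,"x":-30,"y":19,"z":0,"grip":0},{"rx":0,"ry":0,"rz":0,"x":-35,"y":22,"z":0,"grip":0},{"rx":0,"ry":0,"rz":0,"x":-35,"y":22,"z":0,"grip":0},{"rx":0,"ry":0,"rz":0,"x":-5,"y":3,"z":0,"grip":0},{"rx":0,"ry":0,"rz":0,"x":0,"y":0,"z":0,"grip":0},{"rx":0,"ry":0,"rz":0,"x":0,"y":0,"z":0,"grip":0},{"rx":0,"ry":0,"rz":0,"x":0,"y":0,"z":0,"grip":0},{"rx":0,"ry":0,"rz":0,"x":0,"y":0,"z":0,"grip":0}]' 15; python3 -c "
from h import *
p=arm.camera('wrist');save(p,'w6');import pickle;pickle.dump(p,open('w6.pkl','wb'))
u,v=proj(p,(624.4,-88.9,205)).astype(int);v=max(v,40);print(u,v,arm.get_state()['tool_pos'])
a=cv2.imread('pics/w6.png')[v-40:v+60,u-70:u+70]
cv2.imwrite('pics/w6c.png',cv2.resize(a,None,fx=5.7,fy=5.7,interpolation=2))"
```

```text
time_s: 8.45
tool_pos: [519.9, -23.5, 306.3]
tool_rot: [[0.841, -0.54, -0.001], [-0.54, -0.841, -0.0], [-0.0, 0.0, -1.0]]
wrist_force: [-0.7, -0.4, -0.0]
width: 46.5
finger_force: 0.0
279 49 [519.80142742 -23.41997445 306.28782754]
```

View pics/w6c.png

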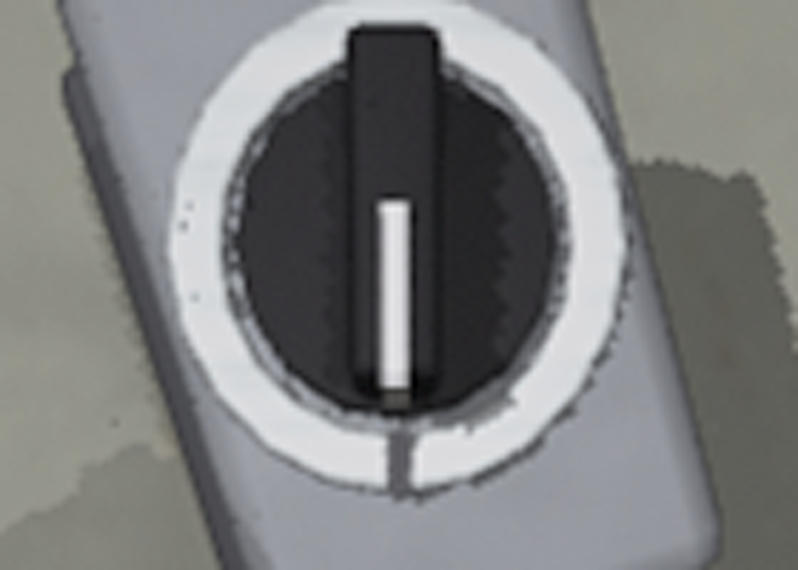

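The mark (400,462) and the pointer line (394,295) are in line, so the knob is done. Now over to the tray.

```bash
python3 -m handwheel '[{"rx":0,"ry":0,"rz":0.05,"x":-3,"y":25,"z":0,"grip":0.3},{"rx":0,"ry":0,"rz":0.05,"x":-4,"y":40,"z":0,"grip":0.3},{"rx":0,"ry":0,"rz":0.05,"x":-4,"y":40,"z":-5,"grip":0.3},{"rx":0,"ry":0,"rz":0.05,"x":-4,"y":40,"z":-10,"grip":0.3},{"rx":0,"ry":0,"rz":0.05,"x":-4,"y":40,"z":-10,"grip":0.3},{"rx":0,"ry":0,"rz":0.05,"x":-4,"y":40,"z":-10,"grip":0.3},{"rx":0,"ry":0,"rz":0.05,"x":-4,"y":40,"z":-5,"grip":0.3},{"rx":0,"ry":0,"rz":0.05,"x":-4,"y":40,"z":0,"grip":0.3},{"rx":0,"ry":0,"rz":0,"x":-4,"y":40,"z":0,"grip":0.3},{"rx":0,"ry":0,"rz":0,"x":0,"y":18,"z":0,"grip":0.3},{"rx":0,"ry":0,"rz":0,"x":0,"y":0,"z":0,"grip":0.3},{"rx":0,"ry":0,"rz":0,"x":0,"y":0,"z":0,"grip":0.3},{"rx":0,"ry":0,"rz":0,"x":0,"y":0,"z":0,"grip":0.3},{"rx":0,"ry":0,"rz":0,"x":0,"y":0,"z":0,"grip":0.3},{"rx":0,"ry":0,"rz":0,"x":0,"y":0,"z":0,"grip":0.3}]'; python3 -c "
from h import *
p=arm.camera('wrist');save(p,'w7')
for q,z in(('tray_handle',56),('ball_tray',0),('pocket',14),('ball_center',14)):
    for r in arm.landmark_of(p,q)[:2]: print(q,np.array(r['uv']),round(r['score'],2),atz(p,r['uv'],z))
for r in arm.silhouettes(p,'ball_tray')[:2]:
    ct,_=cv2.findContours(r['region'].astype(np.uint8),0,1);ct=max(ct,key=len)
    print(r['score'],r['bbox']);q=np.array([atz(p,x[0],4)[:2] for x in ct],np.float32);print(cv2.minAreaRect(q))
print(arm.get_state()['tool_pos'])
cv2.imwrite('pics/w7c.png',cv2.resize(cv2.imread('pics/w7.png'),(800,600),interpolation=2))"
```

```text
time_s: 10.0
tool_pos: [484.7, 339.1, 266.9]
tool_rot: [[0.985, -0.171, 0.0], [-0.171, -0.985, 0.0], [0.0, -0.0, -1.0]]
wrist_force: [0.0, 0.1, -1.1]
width: 60.6
finger_force: 0.0
tray_handle [268.7 183.1] 0.92 [482.62115648 354.96644697  56.        ]
tray_handle [389.2 175.5] 0.75 [467.01527439 210.72579006  56.        ]
ball_tray [276.  172.2] 0.93 [484.38891492 346.58764383   0.        ]
ball_tray [486.3 210.3] 0.93 [379.22915025  61.50175947   0.        ]
pocket [272.8 148.5] 0.9 [518.32413536 344.54627904  14.        ]
pocket [373.6 200.3] 0.77 [425.89083962 221.54819175  14.        ]
ball_center [274.  146.6] 0.71 [520.4675045  342.57034691  14.        ]
0.75 [442.9, 192.6, 537.3, 238.1]
((373.97198486328125, 51.14551544189453), (138.83770751953125, 62.19718551635742), 77.35755157470703)
0.67 [250.5, 129.6, 296.6, 218.9]
((482.2731018066406, 349.0912170410156), (60.627098083496094, 120.6201171875), 81.78828430175781)
[484.32834339 339.96825958 266.69931706]
```

View pics/w7c.png

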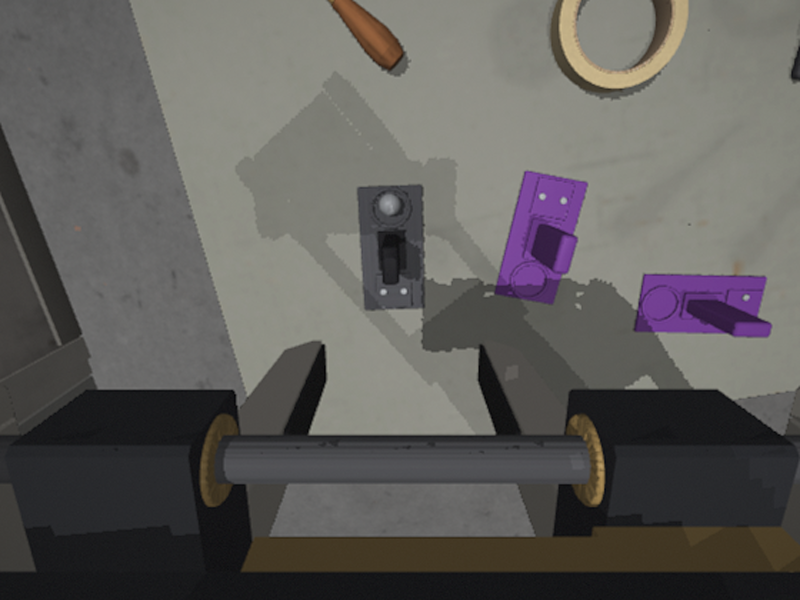

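The real tray is straight ahead, ball at (390,203), handle at (391,258), yaw about −8°. I'll go lower and re-measure.

```bash
python3 -m handwheel '[{"rx":0,"ry":0,"rz":0.03,"x":-1,"y":9,"z":-30,"grip":0.3},{"rx":0,"ry":0,"rz":0,"x":0,"y":0,"z":-50,"grip":0.3},{"rx":0,"ry":0,"rz":0,"x":0,"y":0,"z":-40,"grip":0.3},{"rx":0,"ry":0,"rz":0,"x":0,"y":0,"z":0,"grip":0.3},{"rx":0,"ry":0,"rz":0,"x":0,"y":0,"z":0,"grip":0.3},{"rx":0,"ry":0,"rz":0,"x":0,"y":0,"z":0,"grip":0.3},{"rx":0,"ry":0,"rz":0,"x":0,"y":0,"z":0,"grip":0.3},{"rx":0,"ry":0,"rz":0,"x":0,"y":0,"z":0,"grip":0.3}]'; python3 -c "
from h import *
p=arm.camera('wrist');save(p,'w8')
for q,z in(('tray_handle',56),('ball_tray',0),('pocket',14),('ball_center',14)):
    for r in arm.landmark_of(p,q)[:1]: print(q,np.array(r['uv']),round(r['score'],2),atz(p,r['uv'],z))
for r in arm.silhouettes(p,'ball_tray')[:3]:
    ct,_=cv2.findContours(r['region'].astype(np.uint8),0,1);ct=max(ct,key=len)
    print(r['score'],r['bbox']);q=np.array([atz(p,x[0],4)[:2] for x in ct],np.float32);print(cv2.minAreaRect(q))
print(arm.get_state()['tool_pos'])
cv2.imwrite('pics/w8c.png',cv2.resize(cv2.imread('pics/w8.png'),(800,600),interpolation=2))"
```

```text
time_s: 11.1
tool_pos: [484.6, 349.8, 149.1]
tool_rot: [[0.99, -0.14, 0.003], [-0.14, -0.99, 0.002], [0.003, -0.002, -1.0]]
wrist_force: [-0.4, -0.4, -0.2]
width: 60.4
finger_force: 0.0
tray_handle [450.4 206.4] 0.74 [465.37072717 208.10533657  56.        ]
ball_tray [423.  188.7] 0.74 [467.66742011 207.41187219   0.        ]
pocket [535.7 255.9] 0.63 [384.17960729  99.92961337  14.        ]
ball_center [286.5 151.4] 0.58 [525.85351311 339.40897575  14.        ]
0.96 [253.3, 132.9, 312.5, 249.0]
((482.5664978027344, 349.26422119140625), (59.64208984375, 119.1966552734375), 82.18807220458984)
0.86 [377.2, 124.3, 474.3, 246.4]
((463.7336730957031, 199.24624633789062), (84.44823455810547, 120.69828033447266), 69.4734115600586)
0.7 [503.4, 224.2, 559.7, 278.9]
((382.44793701171875, 90.96212768554688), (58.11875915527344, 60.188331604003906), 79.50198364257812)
[483.33464334 349.12281661 146.80522203]
```

View pics/w8c.png

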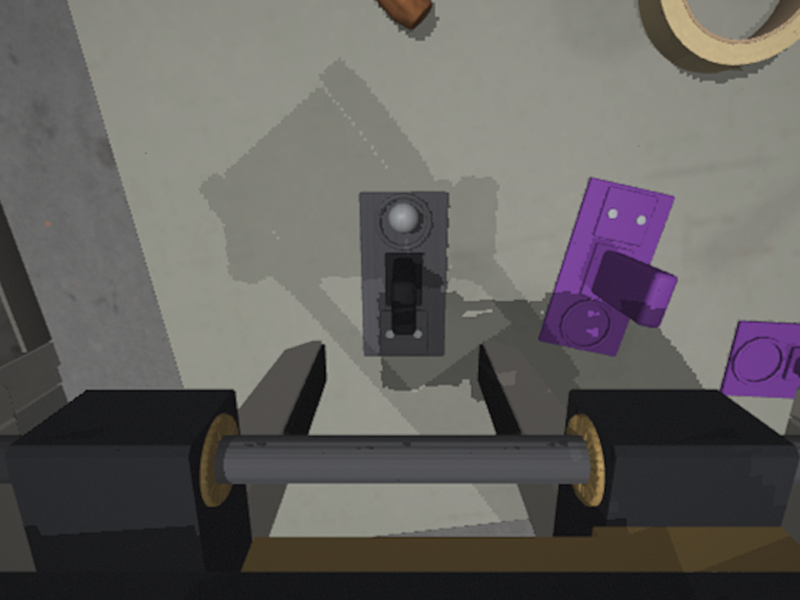

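The tray is centred and aligned within about 1 mm. Descend, then close slowly.

```bash
python3 -m handwheel '[{"rx":0,"ry":0,"rz":0,"x":-1,"y":0,"z":-35,"grip":0},{"rx":0,"ry":0,"rz":0,"x":0,"y":0,"z":-35,"grip":-0.2},{"rx":0,"ry":0,"rz":0,"x":0,"y":0,"z":-25,"grip":-0.2},{"rx":0,"ry":0,"rz":0,"x":0,"y":0,"z":-13,"grip":-0.3},{"rx":0,"ry":0,"rz":0,"x":0,"y":0,"z":0,"grip":-0.4},{"rx":0,"ry":0,"rz":0,"x":0,"y":0,"z":0,"grip":-0.5},{"rx":0,"ry":0,"rz":0,"x":0,"y":0,"z":0,"grip":-0.55},{"rx":0,"ry":0,"rz":0,"x":0,"y":0,"z":0,"grip":-0.6},{"rx":0,"ry":0,"rz":0,"x":0,"y":0,"z":0,"grip":-0.63},{"rx":0,"ry":0,"rz":0,"x":0,"y":0,"z":0,"grip":-0.66},{"rx":0,"ry":0,"rz":0,"x":0,"y":0,"z":0,"grip":-0.69},{"rx":0,"ry":0,"rz":0,"x":0,"y":0,"z":0,"grip":-0.72},{"rx":0,"ry":0,"rz":0,"x":0,"y":0,"z":0,"grip":-0.75},{"rx":0,"ry":0,"rz":0,"x":0,"y":0,"z":0,"grip":-0.8},{"rx":0,"ry":0,"rz":0,"x":0,"y":0,"z":0,"grip":-1},{"rx":0,"ry":0,"rz":0,"x":0,"y":0,"z":0,"grip":-1},{"rx":0,"ry":0,"rz":0,"x":0,"y":0,"z":0,"grip":-1}]' 15
```

```text
time_s: 13.1
tool_pos: [482.4, 349.2, 38.8]
tool_rot: [[0.99, -0.14, 0.0], [-0.14, -0.99, 0.0], [0.0, -0.0, -1.0]]
wrist_force: [-0.8, 1.3, 2.2]
width: 14.2
finger_force: 15.0
```

```bash
python3 -m handwheel '[{"rx":0,"ry":0,"rz":0,"x":0,"y":0,"z":0,"grip":-1},{"rx":0,"ry":0,"rz":0,"x":0,"y":0,"z":2,"grip":-1},{"rx":0,"ry":0,"rz":0,"x":0,"y":0,"z":4,"grip":-1},{"rx":0,"ry":0,"rz":0,"x":0,"y":0,"z":6,"grip":-1},{"rx":0,"ry":0,"rz":0,"x":0,"y":0,"z":8,"grip":-1},{"rx":0,"ry":0,"rz":0,"x":0,"y":0,"z":9,"grip":-1},{"rx":0,"ry":0,"rz":0,"x":0,"y":0,"z":9,"grip":-1},{"rx":0,"ry":0,"rz":0,"x":0,"y":0,"z":9,"grip":-1},{"rx":0,"ry":0,"rz":0,"x":0,"y":0,"z":9,"grip":-1},{"rx":0,"ry":0,"rz":0,"x":0,"y":0,"z":9,"grip":-1},{"rx":0,"ry":0,"rz":0,"x":0,"y":0,"z":9,"grip":-1},{"rx":0,"ry":0,"rz":0,"x":0,"y":0,"z":9,"grip":-1},{"rx":0,"ry":0,"rz":0,"x":0,"y":0,"z":9,"grip":-1},{"rx":0,"ry":0,"rz":0,"x":0,"y":0,"z":9,"grip":-1},{"rx":0,"ry":0,"rz":0,"x":0,"y":0,"z":9,"grip":-1},{"rx":0,"ry":0,"rz":0,"x":0,"y":0,"z":9,"grip":-1},{"rx":0,"ry":0,"rz":0,"x":0,"y":0,"z":9,"grip":-1},{"rx":0,"ry":0,"rz":0,"x":0,"y":0,"z":8,"grip":-1},{"rx":0,"ry":0,"rz":0,"x":0,"y":0,"z":6,"grip":-1},{"rx":0,"ry":0,"rz":0,"x":0,"y":0,"z":4,"grip":-1}]' 40
python3 -c "
from h import *
p=arm.camera('wrist');save(p,'w9');st=arm.get_state()
R=np.array(st['tool_rot']);T=np.array(st['tool_pos'])
print(T,R.round(3),st['wrist_force'])
pk=T+R@[40,0,24.8];print('pocket expected',pk,proj(p,pk))
for q in('pocket','ball_center'):
    for r in arm.landmark_of(p,q)[:2]: print(q,np.array(r['uv']),round(r['score'],2),atz(p,r['uv'],pk[2]))
"
```

```text
time_s: 15.1
tool_pos: [482.5, 349.2, 185.4]
tool_rot: [[0.99, -0.14, 0.001], [-0.14, -0.99, 0.0], [0.0, -0.0, -1.0]]
wrist_force: [-0.6, 0.5, -1.5]
width: 13.6
finger_force: 40.0
[482.66154678 349.28658626 185.87859978] [[ 0.99  -0.14   0.001]
 [-0.14  -0.99   0.001]
 [ 0.001 -0.001 -1.   ]] [ 0.59493412  0.54108029 -0.61674217]
pocket expected [522.29495601 343.71254714 161.11647224] [281.20838839 175.70981245]
pocket [280.3 179.3] 0.77 [520.17955259 344.56966491 161.11647224]
pocket [512.9 239.9] 0.69 [460.07496283 202.26947    161.11647224]
ball_center [286.1 170.8] 0.9 [524.85797721 340.36804036 161.11647224]
```

```bash
python3 -m handwheel '[{"rx":0,"ry":0,"rz":0,"x":0,"y":-1,"z":0,"grip":-1},{"rx":0,"ry":0,"rz":0,"x":0,"y":-2.5,"z":0,"grip":-1},{"rx":0,"ry":0,"rz":0,"x":0,"y":-4,"z":0,"grip":-1},{"rx":0,"ry":0,"rz":-0.002,"x":-0.2,"y":-6,"z":0,"grip":-1},{"rx":0,"ry":0,"rz":-0.003,"x":-0.4,"y":-8,"z":0,"grip":-1},{"rx":0,"ry":0,"rz":-0.004,"x":-0.6,"y":-10,"z":0,"grip":-1},{"rx":0,"ry":0,"rz":-0.004,"x":-0.7,"y":-10,"z":0,"grip":-1},{"rx":0,"ry":0,"rz":-0.004,"x":-0.7,"y":-10,"z":0,"grip":-1},{"rx":0,"ry":0,"rz":-0.004,"x":-0.7,"y":-10,"z":0,"grip":-1},{"rx":0,"ry":0,"rz":-0.004,"x":-0.7,"y":-10,"z":0,"grip":-1},{"rx":0,"ry":0,"rz":-0.004,"x":-0.7,"y":-10,"z":0,"grip":-1},{"rx":0,"ry":0,"rz":-0.004,"x":-0.7,"y":-10,"z":0,"grip":-1},{"rx":0,"ry":0,"rz":-0.004,"x":-0.7,"y":-10,"z":0,"grip":-1},{"rx":0,"ry":0,"rz":-0.004,"x":-0.7,"y":-10,"z":0,"grip":-1},{"rx":0,"ry":0,"rz":-0.004,"x":-0.7,"y":-10,"z":0,"grip":-1},{"rx":0,"ry":0,"rz":-0.004,"x":-0.7,"y":-10,"z":0,"grip":-1},{"rx":0,"ry":0,"rz":-0.004,"x":-0.7,"y":-10,"z":0,"grip":-1},{"rx":0,"ry":0,"rz":-0.004,"x":-0.7,"y":-10,"z":0,"grip":-1},{"rx":0,"ry":0,"rz":-0.004,"x":-0.7,"y":-10,"z":0,"grip":-1},{"rx":0,"ry":0,"rz":-0.004,"x":-0.7,"y":-10,"z":0,"grip":-1}]' 40
python3 -m handwheel '[{"rx":0,"ry":0,"rz":-0.004,"x":-0.7,"y":-10,"z":0,"grip":-1},{"rx":0,"ry":0,"rz":-0.004,"x":-0.7,"y":-10,"z":0,"grip":-1},{"rx":0,"ry":0,"rz":-0.004,"x":-0.7,"y":-10,"z":0,"grip":-1},{"rx":0,"ry":0,"rz":-0.004,"x":-0.7,"y":-10,"z":0,"grip":-1},{"rx":0,"ry":0,"rz":-0.004,"x":-0.7,"y":-10,"z":0,"grip":-1},{"rx":0,"ry":0,"rz":-0.004,"x":-0.7,"y":-10,"z":0,"grip":-1},{"rx":0,"ry":0,"rz":-0.004,"x":-0.7,"y":-10,"z":0,"grip":-1},{"rx":0,"ry":0,"rz":-0.004,"x":-0.7,"y":-10,"z":0,"grip":-1},{"rx":0,"ry":0,"rz":-0.004,"x":-0.7,"y":-10,"z":0,"grip":-1},{"rx":0,"ry":0,"rz":-0.004,"x":-0.7,"y":-10,"z":0,"grip":-1},{"rx":0,"ry":0,"rz":-0.004,"x":-0.7,"y":-10,"z":0,"grip":-1},{"rx":0,"ry":0,"rz":-0.004,"x":-0.7,"y":-9,"z":0,"grip":-1},{"rx":0,"ry":0,"rz":-0.004,"x":-0.7,"y":-8,"z":0,"grip":-1},{"rx":0,"ry":0,"rz":-0.004,"x":-0.6,"y":-7,"z":0,"grip":-1},{"rx":0,"ry":0,"rz":-0.004,"x":-0.5,"y":-6,"z":0,"grip":-1},{"rx":0,"ry":0,"rz":-0.004,"x":-0.4,"y":-4.5,"z":0,"grip":-1},{"rx":0,"ry":0,"rz":-0.003,"x":-0.3,"y":-3,"z":0,"grip":-1},{"rx":0,"ry":0,"rz":-0.002,"x":0,"y":-1.5,"z":0,"grip":-1},{"rx":0,"ry":0,"rz":0,"x":0,"y":0,"z":0,"grip":-1},{"rx":0,"ry":0,"rz":0,"x":0,"y":0,"z":0,"grip":-1}]' 40
python3 -c "
from h import *
for n in('wrist','top','side'):
  p=arm.camera(n);st=arm.get_state()
  R=np.array(st['tool_rot']);T=np.array(st['tool_pos'])
  pk=T+R@[40,0,24.8];print(n,'pocket expected',pk,proj(p,pk),'focus est',proj(p,(494.9,-51,160)))
  for q in('pocket','ball_center','focus_point'):
    for r in arm.landmark_of(p,q)[:2]: print(q,np.array(r['uv']),round(r['score'],2),atz(p,r['uv'],160))
"
```

```text
time_s: 17.25
tool_pos: [471.2, 176.8, 184.7]
tool_rot: [[0.979, -0.204, 0.0], [-0.204, -0.979, 0.0], [0.0, -0.0, -1.0]]
wrist_force: [-0.3, -0.5, -2.3]
width: 13.7
finger_force: 40.0
time_s: 19.25
tool_pos: [460.4, 28.8, 184.6]
tool_rot: [[0.963, -0.271, 0.0], [-0.271, -0.963, 0.0], [-0.0, -0.0, -1.0]]
wrist_force: [-0.7, 0.3, -3.0]
width: 13.4
finger_force: 40.0
wrist pocket expected [498.91459442  17.94754755 159.8117746 ] [281.43799692 175.8140991 ] focus est [394.91363408 151.31192973]
pocket [124.2 254.3] 0.78 [476.72650856 130.77520572 160.        ]
pocket [278.7 177.2] 0.71 [498.57761922  19.77206451 160.        ]
ball_center [284.2 171.2] 0.66 [501.22299953  15.56294771 160.        ]
focus_point [399.9 153. ] 0.72 [493.10837648 -53.68159794 160.        ]
top pocket expected [498.87405064  17.9073778  159.78255364] [268.59625485 219.33181374] focus est [294.53043945 221.35628982]
pocket [196.9 243.5] 0.92 [431.14099708 205.81546182 160.        ]
pocket [237.7 261.8] 0.78 [385.20223948  96.93873163 160.        ]
side pocket expected [498.91738415  17.81304489 159.84040658] [271.55544017 207.8714415 ] focus est [270.05230837 216.41766741]
pocket [252.7 229.1] 0.94 [ 451.98515485 -137.46426876  160.        ]
pocket [267.2 209.5] 0.89 [486.84525504   4.94570388 160.        ]
ball_center [270.9 209.7] 0.47 [497.10413108   2.24130324 160.        ]
ball_center [316.8 199.5] 0.29 [631.13851983  77.73103419 160.        ]
focus_point [266.9 215. ] 0.82 [486.40902473 -39.22017012 160.        ]
```

```bash
python3 -m handwheel '[{"rx":0,"ry":0,"rz":0,"x":0,"y":-1.5,"z":0,"grip":-1},{"rx":0,"ry":0,"rz":0,"x":-0.4,"y":-3,"z":0,"grip":-1},{"rx":0,"ry":0,"rz":-0.002,"x":-0.4,"y":-4.5,"z":0,"grip":-1},{"rx":0,"ry":0,"rz":-0.002,"x":-0.4,"y":-6,"z":0,"grip":-1},{"rx":0,"ry":0,"rz":-0.002,"x":-0.4,"y":-7,"z":0,"grip":-1},{"rx":0,"ry":0,"rz":-0.002,"x":-0.4,"y":-7,"z":0,"grip":-1},{"rx":0,"ry":0,"rz":-0.002,"x":-0.4,"y":-7,"z":0,"grip":-1},{"rx":0,"ry":0,"rz":0,"x":-0.4,"y":-7,"z":0,"grip":-1},{"rx":0,"ry":0,"rz":0,"x":-0.4,"y":-6,"z":0,"grip":-1},{"rx":0,"ry":0,"rz":0,"x":-0.4,"y":-6,"z":0,"grip":-1},{"rx":0,"ry":0,"rz":0,"x":-0.4,"y":-5,"z":0,"grip":-1},{"rx":0,"ry":0,"rz":0,"x":0,"y":-4,"z":0,"grip":-1},{"rx":0,"ry":0,"rz":0,"x":0,"y":-2.8,"z":0,"grip":-1},{"rx":0,"ry":0,"rz":0,"x":0,"y":-1.7,"z":0,"grip":-1},{"rx":0,"ry":0,"rz":0,"x":0,"y":-1,"z":0,"grip":-1},{"rx":0,"ry":0,"rz":0,"x":0,"y":0,"z":0,"grip":-1},{"rx":0,"ry":0,"rz":0,"x":0,"y":0,"z":0,"grip":-1},{"rx":0,"ry":0,"rz":0,"x":0,"y":0,"z":0,"grip":-1},{"rx":0,"ry":0,"rz":0,"x":0,"y":0,"z":0,"grip":-1},{"rx":0,"ry":0,"rz":0,"x":0,"y":0,"z":0,"grip":-1}]' 40
python3 -m handwheel '[{"rx":0,"ry":0,"rz":0,"x":0,"y":0,"z":0,"grip":-1},{"rx":0,"ry":0,"rz":0,"x":0,"y":0,"z":0,"grip":-1},{"rx":0,"ry":0,"rz":0,"x":0,"y":0,"z":0,"grip":-1},{"rx":0,"ry":0,"rz":0,"x":0,"y":0,"z":0,"grip":-1},{"rx":0,"ry":0,"rz":0,"x":0,"y":0,"z":0,"grip":-1}]' 40
python3 -c "
from h import *
for n in('wrist','side'):
  p=arm.camera(n);st=arm.get_state()
  R=np.array(st['tool_rot']);T=np.array(st['tool_pos'])
  pk=T+R@[40,0,24.8];print(n,'pocket expected',pk,proj(p,pk),'focus est',proj(p,(494.9,-51.5,160)))
  for q in('pocket','ball_center','focus_point'):
    for r in arm.landmark_of(p,q)[:2]: print(q,np.array(r['uv']),round(r['score'],2),atz(p,r['uv'],160))
print(np.abs(st['joint_vel']).max())
"
```

```text
time_s: 21.85
tool_pos: [456.4, -40.8, 184.6]
tool_rot: [[0.96, -0.28, -0.0], [-0.28, -0.96, 0.0], [-0.0, -0.0, -1.0]]
wrist_force: [0.6, 0.1, -1.7]
width: 13.9
finger_force: 40.0
time_s: 22.35
tool_pos: [456.4, -40.9, 184.6]
tool_rot: [[0.96, -0.28, -0.0], [-0.28, -0.96, 0.0], [-0.0, -0.0, -1.0]]
wrist_force: [0.7, -0.7, -2.1]
width: 13.9
finger_force: 40.0
wrist pocket expected [494.79600434 -52.13140615 159.82081274] [281.455349   175.79444599] focus est [280.40992532 175.97628868]
pocket [184.6 278. ] 0.91 [446.54996536  29.31795188 160.        ]
pocket [ 72.5 272.6] 0.87 [471.18611826  99.33029505 160.        ]
ball_center [281.1 172. ] 0.58 [497.12645165 -52.58814917 160.        ]
side pocket expected [494.79080007 -52.14989339 159.82070059] [270.01257906 216.63270524] focus est [270.05180951 216.48303582]
pocket [270.2 216.7] 0.73 [495.2980971  -53.19605868 160.        ]
pocket [252.1 230.5] 0.7 [ 450.84663763 -146.62157066  160.        ]
ball_center [270.1 217. ] 0.53 [495.03827338 -55.4546446  160.        ]
focus_point [266.1 214.8] 0.82 [484.24364914 -37.4467389  160.        ]
0.0015198505977942949
```

```bash
python3 -c "
from cell import arm
print(arm.close_job())"
```

```text
the job is handed in; nothing more can be done
None
```

I turned the knob onto the index mark and handed the job in with the tray held level and still, ball in its pocket. The pocket centre is about 1 mm from my estimate of the viewing point, which is good to roughly 5–10 mm against the 15 mm allowed. The hand-in returned no verdict.

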